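Draw a rail out through the deck's access window

TASK

First slide the carriage with the polariser along its rail to the robot's left until it is fully against the end stop, so that the access window in the deck is free, and leave it there. Then take hold of the long aluminium bar lying in the bay below (it is longer than the window), tilt it and draw it out slantwise through the window, and finish while still holding it in the gripper, at rest, with the whole bar at least 5 cm above the deck and touching nothing else. Leave the other things on the deck and the bench where they are.

Things in the scene. Friction and masses are not known exactly. Their poses are not given: they have to be found in the camera images.
- bay: Fixed dark grey metal chassis bay, deck top 63 mm above the bench. Origin: on the bench below the window's centre; x away from the robot, y to the robot's left, z up (yaw -0.25 to 0.12 rad). Outside: x -120 to 80, y -125 to 220. Closed sides 4 mm thick; inner floor 6 mm above the bench, 52 mm clear under the deck, empty but for the bar.
- window (a point): Centre of the rectangular access window, at the deck's top face. The window spans 110 mm along the bay's x and 136 along its y, in the 5 mm thick deck; axes as the bay's.
- rail_stop (a point): Centre of the top of the left end stop (40 x 10 mm, 30 mm above the deck) of the carriage's rail. The rail (24 wide, 12 high) runs on the deck along the bay's y, at bay x = -95.
- carriage (a joint): Carriage position along its rail in m: grows as it slides along the bay's +y (robot's left); 0.195 = against the left end stop, where it leaves the window free. Starts at 0 to 0.08, over the window. It stays where it is left; friction about 2 N.
- carriage_knob (a point): On the axis of the upright steel knob (diameter 14, 89 to 127 mm above the bench; this point at 112) on the carriage block (44 in bay x, 50 in y, top 89 mm up). From the block an arm 36 wide reaches 120 mm along the bay's +x over the window, with an upright round polariser, diameter 52, 14 thick, 95 mm from the knob axis, top 133 (its pointer 147) mm above the bench.
- bar: Loose long slotted aluminium bar, 16 x 16 x 180 mm, about 0.13 kg, flat on the bay's floor, about along the bay's y. Origin: centre of its underside; y along its length towards the bay's +y, z up. It lies about 36 mm left of the window's centre: its right end shows in the window, its left 50 to 66 mm lie hidden under the deck; the hollow goes on 80 mm beyond that end.
- bar_end_left (a point): Centre of the long bar's left (hidden) end face.
- bar_end_right (a point): Centre of the long bar's right (visible) end face.
- short_bar: Bystander: short offcut of the same profile, 16 x 16 x 80 mm, on the bench beyond the bay; origin under its centre.
- lens_cap: Bystander: black cap, diameter 30, 10 mm high, on the deck right of the window; origin under its centre.
- switch_box: Bystander: white box 40 x 60 x 30 mm with a red button, on the deck left of the window, far side; origin under its centre.
- screwdriver: Bystander: screwdriver lying on the bench beyond the bay; origin under its middle.
- post_stand: Bystander: post on a round foot, diameter 44, 88 mm tall, on the bench right of the bay; origin under its centre.
- mirror_mount: Bystander: upright mirror mount 30 x 55 x 60 mm on the bench left of the bay; origin under its centre.
- parts_cup: Bystander: metal cup, diameter 64, 45 mm high, on the bench right of the bay; origin under its centre.
There are look-alikes about, which are no part of the job. What is meant by the bar is not blue or red, and is the smaller of those in its own colour.

How it is judged:
By the outcome, as a careful person would: the job done as asked, in the order asked, and still so for the second after the job is handed in, while the arm keeps its last pose, push and grip.
It also fails if it takes over 51 s, if anything falls off the work surface, if the arm or the gripper's body presses on something with over 40 N, if the wrist force passes 120 N, or if a joint passes its speed limit or range.

ROBOT

A 6-joint arm with a two-finger parallel gripper is mounted at the origin on the work surface. World frame = base frame: x ahead of the robot, y to its left, z up, the work surface at z = 0. Lengths are in mm, angles in rad, forces in N, time in s.
With the tool pointing down it reaches from about 300 to 850 mm from the base axis. Payload 5.4 kg.
Tool frame: the origin (TCP) lies where the fingers leave the gripper's body, on its centre line; the fingertips stand 73 mm ahead of it and the grasp point (between the pads) lies 54 mm ahead of it; z points along the fingers, y is the line along which they close (so a half turn about z gives the same grasp; the last joint's range is limited). The gripper opens to 85 mm and grips with 20 to 120 N. Pads are 22 mm wide; open, the fingers measure 114 mm over their backs; the gripper's body (76 mm by 85 mm) begins 54 mm behind the grasp point. The pads swing forward as they close: fully open they stand 13 mm farther back than shut.
Start: joints at [-1.532, 0.158, 1.597, -0, 1.386, -0.21], TCP at [141.565, -557.284, 303.899] pointing down, gripper open.
Joint ranges: [-2.91, 2.91], [-0.94, 2.29], [0.18, 2.7], [-1.29, 4.43], [0.17, 2.64], [-3, 3]. Speed limits (rad/s): [2.57, 2.57, 3.14, 3.14, 3.14, 3.14].

INTERFACE

Orientations are given as a 3x3 rotation matrix whose columns are the frame's x, y, z axes.
In Python, from bench import env gives the robot as it stands.
- The arm moves only by the tool step_arm, never from a script. Its argument "steps" is a list of rows, each a list of 3 entries, a list of its own where there are three numbers: the opening, from -1 (shut) to 1 (fully open), then the shift along the tool's x, y, z in m, then the turn about the tool's z in rad. In form: [[fingers, [dx, dy, dz], yaw], ...]. A call has 1 to 12 rows; each row is the pose to reach, as a shift and turn from the pose commanded when the call began, along the tool's axes at that moment; what a row does not reach only later rows make up. A row lasts 1/10 s, in which the tool goes at most 50 mm and 8.59 degrees, less where a joint would pass 70% of its speed; a pose out of reach is approached as far as the arm can. A call with a gripper value outside its range is refused whole. The fingers move at their own pace and stop on an object; "newtons" is the grip in N (left out, the last holds). Time passes only in rows, so rows that repeat a pose let the fingers close. It gives the time, the measured TCP pose, the force, the opening and the grip force at its end, in the units of the state.
- env.state(): the state, without advancing time (a new reading comes with each control period).
- env.camera(name): name is "scene" or "top"; returns a dict with "image" (400x640x3 uint8, red, green, blue), "fov_y" (degrees; the focal length in pixels is half the picture's height over the tangent of half this angle, whatever the lens; pixels are square), "cx", "cy" (the principal point, pixels), "rvec" (rotation vector, rad) and "tvec" (3), from world to camera coordinates, as OpenCV has them. Camera axes: x right, y down, z forward; pixel columns grow to the right and rows downward; lengths in mm; the calibration is good to about 2 mm. A picture is of the moment at which its call begins. There is no depth.
- env.finish_job(): hands the job in; it is judged then, once.
Trained networks look in a picture, given as the dict that the camera call returned (one of the last four; its "shot" number tells which), for a name from the list of things; names that differ only in an ending like _2 or _b are one class to them, and where a whole thing is asked for, a point or a joint stands for the part that bears it (a point fixed in the world has none). Each returns a list of dicts, best first, with "conf" (0 to 1); they miss things now and then, are a little off and sometimes report something else, mostly with a low value. They report only what shows in the picture. A call takes as long as a camera call. They do not tell look-alikes from the thing itself.
- env.cut_out(picture, thing): "mask" (400x640 bool, what is visible of it).
- env.landmark_of(picture, thing): "xyz" ([x, y, z] in mm, in world coordinates, good to about 4 mm: a listed point, or the origin of a listed thing).
The state is a dict: "time_s": time; "joint_pos": joint angles; "qd": joint speeds; "joint_torque": joint torques, N m; "ee_pos": TCP position; "tool_rot": TCP orientation; "contact_force": force on the tool from outside, world axes, zero at the start; "torque": the same for the moment, N m; "opening": finger opening in mm; "gripper_force": force on a finger pad.
Only numpy, scipy, OpenCV 4.12 (cv2) and the standard library are available. Lean on these libraries where they do the work, as an engineer would, in place of code of your own. Each camera call takes 0.05 s, during which the arm holds its last target. There are 200 camera calls.

## Working session

There is one attempt and no reset: what is moved stays moved. The work goes in short steps, Python scripts to look and compute and a tool call to move; the robot and the scene stay as the last step left them, time stands still between calls to the robot, and variables do not carry over. Pictures are saved under pics/ and viewed, at most 10 in all, crops included, and the job is handed in when it is done.

Besides the shell and the picture viewer there is one more tool, called after "Call:" as name(argument=value, ...) on one line, values as JSON. step_arm: Moves the arm, as the interface text tells. Its arguments: {"type":"object","properties":{"steps":{"type":"array"},"newtons":{"type":"number"}},"required":["steps"]}

```bash
mkdir -p pics
cat > h.py <<'E'
import numpy as np, cv2
from bench import env
def K(c):
    f=200/np.tan(np.radians(c["fov_y"])/2); return np.array([[f,0,c["cx"]],[0,f,c["cy"]],[0,0,1.]])
def proj(c,P):
    return cv2.projectPoints(np.float64(P).reshape(-1,1,3),np.float64(c["rvec"]),np.float64(c["tvec"]),K(c),None)[0][:,0]
def ray(c,uv,z):
    R=cv2.Rodrigues(np.float64(c["rvec"]))[0];t=np.float64(c["tvec"]).ravel()
    o=-R.T@t; d=R.T@np.linalg.inv(K(c))@np.array([uv[0],uv[1],1.]); return o+d*(z-o[2])/d[2]
def save(c,n,crop=None,s=1):
    im=c["image"][:,:,::-1]
    if crop: x0,y0,x1,y1=crop; im=im[y0:y1,x0:x1]
    cv2.imwrite("pics/"+n,cv2.resize(im,None,fx=s,fy=s,interpolation=cv2.INTER_CUBIC))
E
python3 - <<'E'
from h import *
np.set_printoptions(precision=1,suppress=True)
for n in("scene","top"):
    c=env.camera(n); save(c,n+"1.png",s=1.25)
    R=cv2.Rodrigues(np.float64(c["rvec"]))[0]; print(n,"cam at",-R.T@np.float64(c["tvec"]).ravel(),c["fov_y"])
    for t in "window rail_stop carriage_knob bar bar_end_left bar_end_right bay lens_cap switch_box mirror_mount post_stand parts_cup short_bar screwdriver".split():
        for d in env.landmark_of(c,t): print(t,round(d["conf"],2),np.array(d["xyz"]),proj(c,d["xyz"])[0])
s=env.state();print(s["ee_pos"],s["opening"],s["time_s"]);print(np.array(s["tool_rot"]))
E
```

```text
scene cam at [1286.8 -338.7  811.4] 45.56546918067258
window 0.97 [553.8 -74.2  63.8] [321.8 228.9]
rail_stop 0.71 [497.4 152.   92.4] [401.4 183.3]
carriage_knob 0.59 [468.1 -32.4 113.4] [326.1 185.6]
bar 0.98 [555.2 -39.3   3.5] [336.  244.3]
bar 0.8 [ 229.4 -315.7    0.7] [197.4 188.8]
bar 0.79 [290.5 260.9   1.4] [398.9 158.6]
bar 0.74 [ 545.  -464.3    1.2] [150.  290.2]
bar_end_left 0.91 [ 286.8 -210.8   11.8] [239.6 189.8]
bar_end_left 0.78 [ 575.2 -348.2    9.8] [205.7 283.6]
bar_end_left 0.61 [208.4 213.8  11.4] [372.7 144.1]
bar_end_right 0.95 [367.9 302.1   6.5] [424.8 169.2]
bar_end_right 0.89 [ 511.  -579.9   10.2] [ 91.7 290.1]
bar_end_right 0.84 [ 544.6 -132.5   14.9] [296.8 247.6]
bar_end_right 0.56 [ 173.2 -433.7   11.3] [150.  182.8]
bay 0.82 [551.9 -66.3   1.5] [324.7 246.8]
bay 0.18 [ 451.9 -250.7    0.1] [238.6 237.8]
lens_cap 0.5 [637.3 102.2  64.2] [409.  234.5]
lens_cap 0.49 [ 579.8 -173.5   62.9] [282.9 247.9]
switch_box 0.7 [640.5 100.2  64.4] [408.9 235.7]
mirror_mount 0.6 [613.8 202.3  -0.3] [438.5 237.3]
mirror_mount 0.54 [ 545.1 -130.1   12.3] [297.9 248
[... 1139 characters left out ...]
176.  -436.8   11.2] [442.  296.2]
bar_end_right 0.63 [ 545.3 -128.4   12.3] [338.1 176.9]
bar_end_right 0.47 [ 453.3 -248.8   -1. ] [376.6 206.3]
bay 0.95 [555.6 -70.6   0.4] [319.7 174.6]
lens_cap 0.42 [ 588.2 -171.9   61.6] [353.  159.8]
switch_box 0.8 [642.  104.2  59.2] [263.1 143.4]
mirror_mount 0.7 [640.8 106.5  60.6] [262.3 143.7]
mirror_mount 0.62 [608.3 202.2   2.8] [234.  158.7]
post_stand 0.62 [ 455.9 -249.7   -0.4] [376.9 205.4]
parts_cup 0.85 [ 556.4 -256.7    0.2] [378.2 174.1]
short_bar 0.61 [ 667.8 -133.7    1.1] [339.  140.4]
screwdriver 0.64 [716.9  40.7   0.5] [284.9 126. ]
[ 141.6 -557.3  303.9] 85.12194725695134 1.5
[[ 1.   0.2 -0. ]
 [ 0.2 -1.  -0. ]
 [-0.  -0.  -1. ]]
```

View pics/scene1.png

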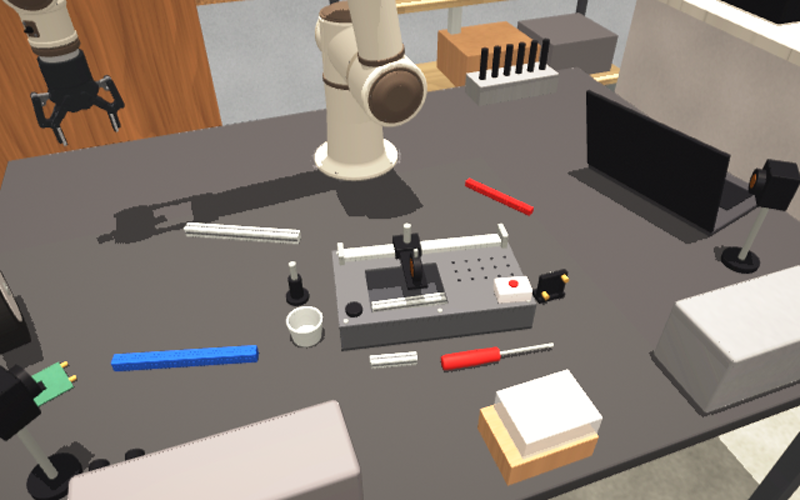

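View pics/top1.png

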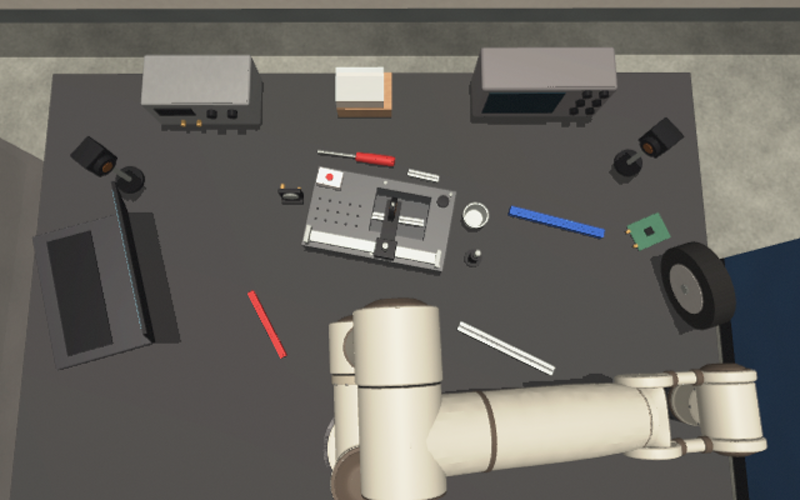

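Run:
```python
from h import *
c=env.camera("scene"); save(c,"crop1.png",(220,130,470,320),3)
s=env.state();print(np.array(s["tool_rot"]).round(4).tolist(),s["contact_force"])
```

```text
[[0.9692, 0.2462, 0.0], [0.2462, -0.9692, 0.0], [0.0, -0.0, -1.0]] [-0.06610432 -0.12647445 -0.58547701]
```

View pics/crop1.png

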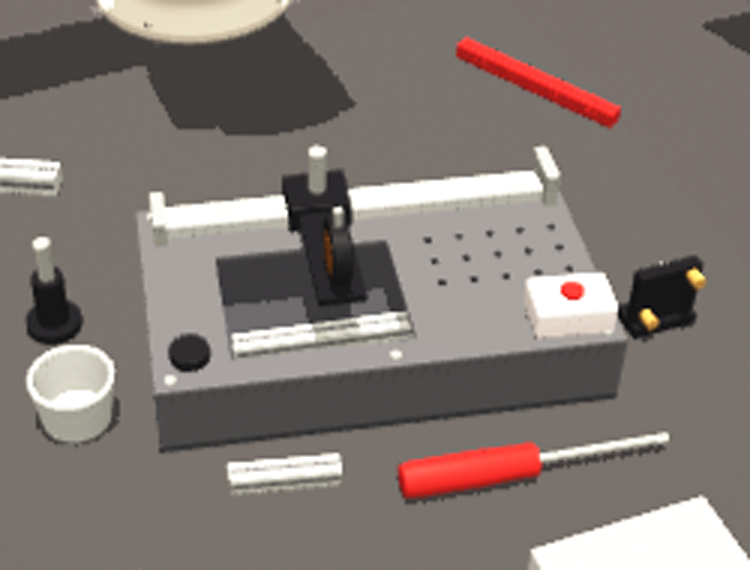

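The choices for "bar" (scene picture at 1.25x scale):
- silver bar in the bay, about (410,300)
- longer silver bar on the bench, (242,232)
- red bar, (500,196)
- blue bar, (185,358)
- short offcut, (393,358)

The bar is the silver one in the bay: it isn't blue or red, and it is shorter than the other silver bar. The crop shows it in the window from (232,345) to (410,322), with the polariser arm above it and the knob at (317,165). The bay yaw is about -0.188. I'll push the knob with closed fingers.

Call:
step_arm(steps=[[-1, [0.424, -0.387, 0], -1.134], [-1, [0.424, -0.387, 0], -1.134], [-1, [0.424, -0.387, 0], -1.134], [-1, [0.424, -0.387, 0], -1.134], [-1, [0.424, -0.387, 0], -1.134], [-1, [0.424, -0.387, 0], -1.134], [-1, [0.424, -0.387, 0], -1.134], [-1, [0.424, -0.387, 0], -1.134], [-1, [0.424, -0.387, 0], -1.134], [-1, [0.424, -0.387, 0], -1.134], [-1, [0.424, -0.387, 0], -1.134], [-1, [0.424, -0.387, 0], -1.134]], newtons=40)

```text
time_s: 2.75
ee_pos: [458.5, -74.6, 304.1]
tool_rot: [[0.184, 0.983, 0.001], [0.983, -0.184, 0.001], [0.001, 0.001, -1.0]]
contact_force: [-0.3, -0.7, -0.1]
opening: -0.1
gripper_force: 0.0
```

Call:
step_arm(steps=[[-1, [0, 0, 0.045], 0], [-1, [0, 0, 0.09], 0], [-1, [0, 0, 0.134], 0], [-1, [0, 0, 0.134], 0]])

```text
time_s: 3.15
ee_pos: [453.1, -75.8, 164.2]
tool_rot: [[0.187, 0.982, -0.012], [0.982, -0.187, 0.005], [0.003, -0.013, -1.0]]
contact_force: [-0.7, 0.8, -0.0]
opening: 0.2
gripper_force: 0.0
```

Run:
```python
from h import *
np.set_printoptions(precision=3,suppress=True)
s=env.state();print(s["ee_pos"],np.array(s["tool_rot"]),s["contact_force"])
c=env.camera("scene"); save(c,"push0.png",(220,80,470,270),3)
for d in env.landmark_of(c,"carriage_knob"): print(d)
```

```text
[453.133 -75.846 164.233] [[ 0.187  0.982 -0.012]
 [ 0.982 -0.187  0.005]
 [ 0.003 -0.013 -1.   ]] [-0.663  0.778 -0.039]
{'xyz': [466.8, -35.2, 115.0], 'conf': 0.87}
{'xyz': [501.2, 151.7, 93.3], 'conf': 0.2}
```

View pics/push0.png

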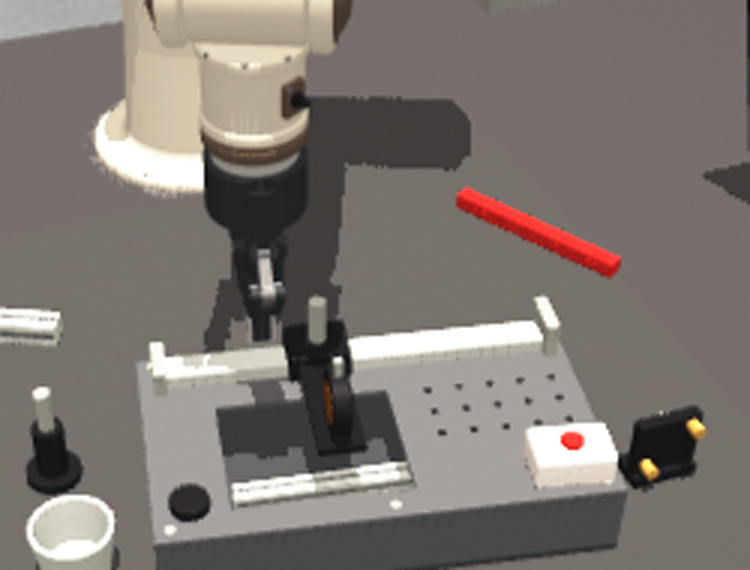

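The gripper is to the right of the knob: fingertip at about (260,335), knob at (317,320). Now I'll push left.

Call:
step_arm(steps=[[-1, [0, 0.002, -0.004], 0], [-1, [0.01, 0.002, -0.004], 0], [-1, [0.02, 0.002, -0.004], 0], [-1, [0.035, 0.002, -0.004], 0], [-1, [0.05, 0.002, -0.004], 0], [-1, [0.065, 0.002, -0.004], 0], [-1, [0.08, 0.002, -0.004], 0], [-1, [0.095, 0.002, -0.004], 0], [-1, [0.11, 0.002, -0.004], 0], [-1, [0.125, 0.002, -0.004], 0], [-1, [0.14, 0.002, -0.004], 0], [-1, [0.15, 0.002, -0.004], 0]])

```text
time_s: 4.45
ee_pos: [488.1, 70.3, 175.2]
tool_rot: [[0.186, 0.983, 0.003], [0.983, -0.186, -0.001], [-0.0, 0.003, -1.0]]
contact_force: [0.7, -3.8, 1.1]
opening: -0.1
gripper_force: 1.2
```

Run:
```python
from h import *
np.set_printoptions(precision=3,suppress=True)
s=env.state();print(s["ee_pos"],s["contact_force"])
for n in("scene","top"):
  c=env.camera(n)
  for t in("carriage_knob","rail_stop","window"):
    for d in env.landmark_of(c,t)[:2]: print(n,t,d)
```

```text
[488.123  70.317 175.181] [ 0.697 -3.761  1.058]
scene carriage_knob {'xyz': [492.4, 87.5, 114.1], 'conf': 0.97}
scene rail_stop {'xyz': [500.9, 153.0, 89.8], 'conf': 0.71}
scene window {'xyz': [556.7, -67.8, 64.3], 'conf': 0.59}
top carriage_knob {'xyz': [489.5, 90.1, 113.3], 'conf': 0.56}
top rail_stop {'xyz': [501.2, 150.2, 92.3], 'conf': 0.76}
top window {'xyz': [553.4, -70.0, 60.6], 'conf': 0.94}
```

Call:
step_arm(steps=[[-1, [0.01, 0, 0], 0], [-1, [0.02, 0, 0], 0], [-1, [0.025, 0, 0], 0], [-1, [0.027, 0, 0], 0], [-1, [0.029, 0, 0], 0], [-1, [0.031, 0, 0], 0]])

```text
time_s: 5.45
ee_pos: [492.5, 96.6, 173.9]
tool_rot: [[0.185, 0.983, -0.003], [0.983, -0.185, -0.009], [-0.009, -0.001, -1.0]]
contact_force: [-5.8, -23.4, 4.3]
opening: -0.0
gripper_force: 12.4
```

Call:
step_arm(steps=[[-1, [0, 0, 0], 0], [-1, [0, 0, 0], 0]])

```text
time_s: 5.65
ee_pos: [492.5, 96.4, 173.9]
tool_rot: [[0.185, 0.983, -0.003], [0.983, -0.185, -0.008], [-0.009, -0.001, -1.0]]
contact_force: [-4.4, -18.3, 3.5]
opening: -0.2
gripper_force: 9.5
```

Run:
```python
from h import *
np.set_printoptions(precision=3,suppress=True)
s=env.state();print(s["ee_pos"],s["contact_force"])
for n in("scene","top"):
  c=env.camera(n)
  if n=="scene": save(c,"push1.png",(260,100,460,250),3)
  for t in("carriage_knob","rail_stop"):
    for d in env.landmark_of(c,t)[:1]: print(n,t,d)
```

```text
[492.491  96.429 173.854] [ -4.388 -18.327   3.52 ]
scene carriage_knob {'xyz': [495.4, 111.8, 113.3], 'conf': 0.82}
scene rail_stop {'xyz': [500.3, 153.6, 93.1], 'conf': 0.75}
top carriage_knob {'xyz': [644.2, 103.7, 61.0], 'conf': 0.24}
top rail_stop {'xyz': [500.7, 148.0, 95.9], 'conf': 0.68}
```

View pics/push1.png

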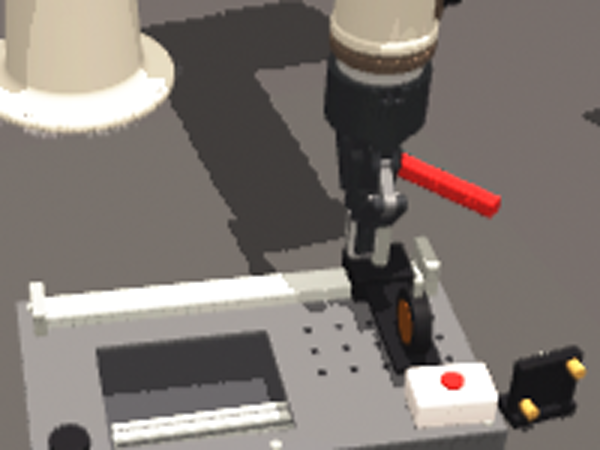

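The carriage looks to be at the stop, around (400,270) against the stop at (428,262). I'll confirm with 2 mm more push, then lift away.

Call:
step_arm(steps=[[-1, [0.001, 0, 0], 0], [-1, [0.002, 0, 0], 0], [-1, [0.002, 0, 0], 0]])

```text
time_s: 6.25
ee_pos: [492.6, 96.8, 173.9]
tool_rot: [[0.185, 0.983, -0.004], [0.983, -0.185, -0.012], [-0.013, -0.002, -1.0]]
contact_force: [-6.7, -27.5, 4.6]
opening: -0.2
gripper_force: 13.6
```

Call:
step_arm(steps=[[-1, [-0.005, 0, 0], 0], [-1, [-0.025, 0, 0], 0], [-1, [-0.07, 0, -0.03], 0], [-1, [-0.115, 0, -0.07], 0], [-1, [-0.16, -0.03, -0.11], 0], [-1, [-0.205, -0.08, -0.13], 0], [0, [-0.25, -0.13, -0.13], 0], [0, [-0.29, -0.16, -0.13], 0], [0, [-0.29, -0.16, -0.13], 0]])

```text
time_s: 7.15
ee_pos: [290.5, -146.2, 303.3]
tool_rot: [[0.185, 0.983, 0.002], [0.983, -0.185, -0.001], [-0.0, 0.002, -1.0]]
contact_force: [1.7, -1.4, 0.7]
opening: 41.9
gripper_force: 0.0
```

Run:
```python
from h import *
np.set_printoptions(precision=2,suppress=True)
s=env.state();print(s["ee_pos"],s["contact_force"],s["opening"],s["time_s"])
for n in("scene","top"):
  c=env.camera(n)
  save(c,n+"2.png",(250,150,450,300) if n=="scene" else (230,110,390,230),4)
  for t in("carriage_knob","rail_stop","window","bar","bar_end_right","bar_end_left"):
    for d in env.landmark_of(c,t)[:4]: print(n,t,round(d["conf"],2),np.array(d["xyz"]))
  for d in env.cut_out(c,"bar"):
    m=d["mask"]; ys,xs=np.nonzero(m)
    if len(xs)<50: continue
    if not(480<ray(c,(xs.mean(),ys.mean()),22)[0]<620 and -200<ray(c,(xs.mean(),ys.mean()),22)[1]<100): continue
    (cx,cy),(w,h),a=r=cv2.minAreaRect(np.c_[xs,ys].astype(np.float32)); b=cv2.boxPoints(r)
    print(n,"mask",d["conf"],len(xs),[ray(c,p,22)[:2] for p in b], ray(c,(xs.mean(),ys.mean()),22)[:2])
```

```text
[ 290.53 -146.18  303.32] [ 1.66 -1.44  0.67] 41.896210382911484 7.15
scene carriage_knob 0.85 [496.9 113.2 112.9]
scene rail_stop 0.96 [501.6 151.7  93.2]
scene window 0.67 [554.4 -68.2  63.9]
scene window 0.65 [ 545.7 -128.1   13.1]
scene bar 0.98 [ 545.6 -465.5    1.9]
scene bar 0.95 [ 235.3 -321.     0.2]
scene bar 0.87 [290.6 258.1   0.5]
scene bar 0.68 [554.6 -38.8   5.8]
scene bar_end_right 0.89 [ 514.9 -577.4   14.4]
scene bar_end_right 0.8 [368.6 301.7   6. ]
scene bar_end_right 0.7 [ 542.7 -130.3   12.9]
scene bar_end_right 0.67 [ 176.7 -431.4   12.3]
scene bar_end_left 0.93 [ 571.8 -347.6    8.3]
scene bar_end_left 0.86 [ 286.1 -213.9   10.7]
scene bar_end_left 0.63 [209.9 214.9  11.9]
scene mask 0.72 531 [array([ 526.95, -125.61]), array([554.29,  12.41]), array([583.77,   2.41]), array([ 556.62, -132.59])] [556.48 -60.12]
top carriage_knob 0.93 [492.5 113.6 110.9]
top carriage_knob 0.38 [ 586.5 -171.1   62.5]
top rail_stop 0.73 [501.5 151.4  92.5]
top window 0.96 [552.7 -64.9  62.7]
top bar 0.72 [294.3 257.5   4.1]
top bar 0.61 [ 236.6 -322.8   -1.9]
top bar 0.5 [550.5 -38.8   5.4]
top bar_end_right 0.95 [ 509.3 -578.9    9.2]
top bar_end_right 0.94 [ 171.1 -438.2   12. ]
top bar_end_right 0.77 [371.6 299.4   9.9]
top bar_end_right 0.54 [ 542.6 -127.3   15.6]
top bar_end_left 0.83 [ 572.5 -346.4    7.9]
top bar_end_left 0.7 [212.1 217.3   6.7]
top bar_end_left 0.24 [548.5 -40.    5.3]
top mask 0.68 240 [array([549.56,   2.43]), array([568.93,  -0.59]), array([ 547.69, -126.57]), array([ 528.41, -123.26])] [549.   -61.62]
top mask 0.56 7010 [array([476.73, 176.98]), array([692.09, 141.65]), array([ 621.29, -214.9 ]), array([ 409.08, -170.94])] [541.82 -20.13]
```

View pics/scene2.png

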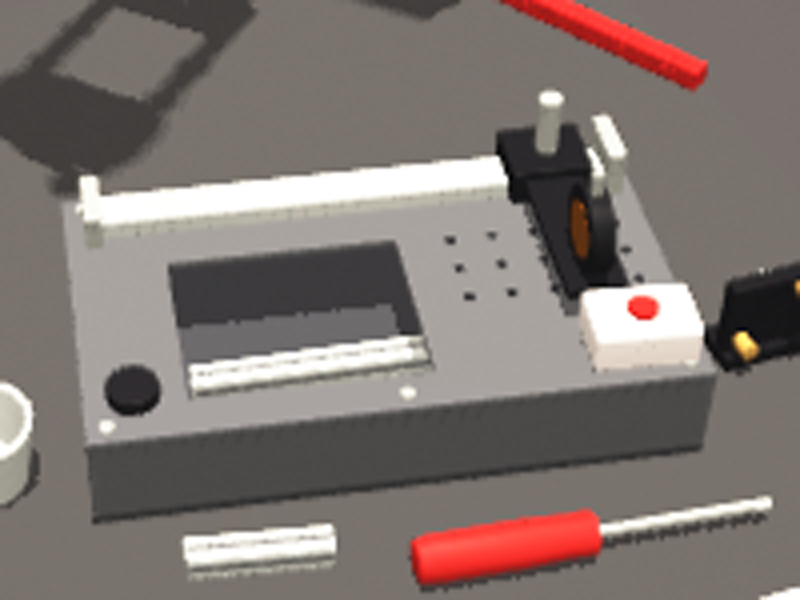

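View pics/top2.png

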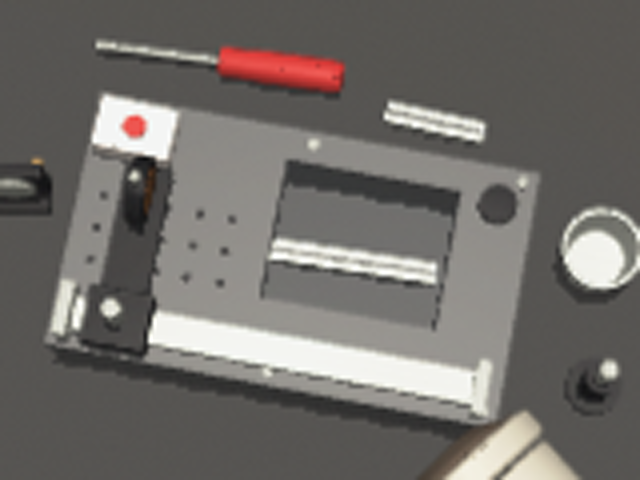

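The top crop shows a sliver of rail between the block edge (82,315) and the stop (72,310), so the carriage may not be fully home. I'll check this with an overlay.

Run:
```python
from h import *
np.set_printoptions(precision=2,suppress=True)
yaw=-0.19; X=np.array([np.cos(yaw),np.sin(yaw),0]);Y=np.array([-np.sin(yaw),np.cos(yaw),0]);S=np.array([501.2,151.3,93.])
def rect(dx0,dx1,dy0,dy1,z): return [S*[1,1,0]+a*X+b*Y+[0,0,z] for a,b in((dx0,dy0),(dx1,dy0),(dx1,dy1),(dx0,dy1))]
out=[]
for n,(x0,y0) in(("scene",(365,160)),("top",(238,172))):
  c=env.camera(n); s=8
  im=np.ascontiguousarray(cv2.resize(c["image"][y0:y0+37,x0:x0+50,::-1],None,fx=s,fy=s,interpolation=cv2.INTER_CUBIC))
  raw=im.copy()
  def poly(P,col): cv2.polylines(im,[np.round((proj(c,P)-[x0-.5,y0-.5])*s).astype(np.int32)],True,col,1)
  poly(rect(-20,20,-5,5,93),(255,0,255))
  for g,col in((0,(0,0,255)),(8,(0,255,0))):
    poly(rect(-22,22,-55-g,-5-g,89),col)
    th=np.linspace(0,6.28,20); poly([S*[1,1,0]+Y*(-30-g)+[7*np.cos(t),7*np.sin(t),127] for t in th],col)
  out.append(np.hstack([im,raw]))
cv2.imwrite("pics/ov.png",np.vstack(out)); print(np.vstack(out).shape)
```

```text
(592, 800, 3)
```

View pics/ov.png

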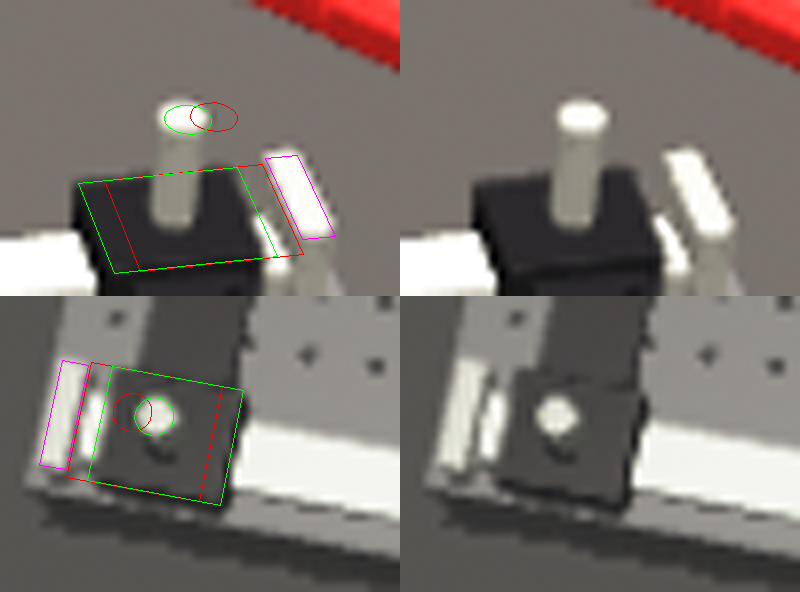

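Both views agree: the green outline (about 9 mm gap) fits the block and knob, and the red one (no gap) doesn't. So the carriage is stuck about 9 mm short. I'll go back and push again.

Call:
step_arm(steps=[[-1, [0.04, 0.03, 0], 0], [-1, [0.08, 0.06, 0], 0], [-1, [0.12, 0.09, 0], 0], [-1, [0.16, 0.12, 0], 0], [-1, [0.2, 0.15, 0.02], 0], [-1, [0.24, 0.16, 0.05], 0], [-1, [0.26, 0.16, 0.09], 0], [-1, [0.26, 0.16, 0.125], 0], [-1, [0.26, 0.16, 0.13], 0], [-1, [0.27, 0.16, 0.13], 0], [-1, [0.28, 0.16, 0.13], 0]])

```text
time_s: 9.15
ee_pos: [502.7, 97.8, 175.0]
tool_rot: [[0.187, 0.982, 0.004], [0.982, -0.187, -0.004], [-0.003, 0.004, -1.0]]
contact_force: [1.7, -25.2, 2.0]
opening: 0.1
gripper_force: 10.6
```

Call:
step_arm(steps=[[-1, [0.004, 0, 0], 0], [-1, [0.008, 0, 0], 0], [-1, [0.01, 0, 0], 0], [-1, [0.012, 0, 0], 0], [-1, [0.0125, 0, 0], 0]])

```text
time_s: 9.65
ee_pos: [504.2, 100.2, 175.4]
tool_rot: [[0.183, 0.983, -0.002], [0.983, -0.183, -0.027], [-0.027, 0.003, -1.0]]
contact_force: [-9.6, -57.4, 5.6]
opening: 0.1
gripper_force: 30.8
```

Call:
step_arm(steps=[[-1, [-0.01, 0, 0], 0], [-1, [-0.04, 0, 0], 0], [-1, [-0.04, 0, 0], 0]])

```text
time_s: 9.95
ee_pos: [497.6, 69.9, 175.6]
tool_rot: [[0.19, 0.982, 0.005], [0.982, -0.19, -0.001], [-0.0, 0.005, -1.0]]
contact_force: [-0.6, 0.6, -0.1]
opening: -0.2
gripper_force: 0.0
```

Run:
```python
from h import *
np.set_printoptions(precision=2,suppress=True)
s=env.state();print(s["ee_pos"],s["contact_force"])
out=[]
for n in("scene","top"):
  c=env.camera(n)
  for t in("carriage_knob","rail_stop","switch_box"):
    for d in env.landmark_of(c,t)[:2]: print(n,t,d)
  if n=="scene": save(c,"s3.png",(360,140,460,240),6)
```

```text
[497.56  69.91 175.6 ] [-0.57  0.61 -0.09]
scene carriage_knob {'xyz': [495.4, 116.4, 114.3], 'conf': 0.62}
scene rail_stop {'xyz': [498.4, 155.0, 91.4], 'conf': 0.71}
scene rail_stop {'xyz': [542.3, -129.8, 13.2], 'conf': 0.5}
scene switch_box {'xyz': [640.1, 99.9, 64.8], 'conf': 0.83}
top carriage_knob {'xyz': [493.3, 114.7, 115.4], 'conf': 0.64}
top rail_stop {'xyz': [500.1, 152.1, 94.1], 'conf': 0.64}
top rail_stop {'xyz': [669.7, -130.7, -2.1], 'conf': 0.47}
top switch_box {'xyz': [641.8, 101.7, 59.8], 'conf': 0.74}
```

View pics/s3.png

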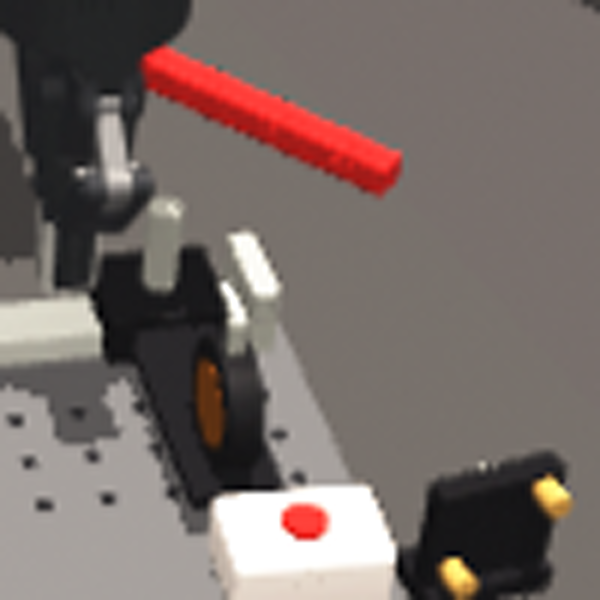

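The carriage still won't move at 57 N, so something rigid is holding it. In the crop a pale sliver at (232,300) between block and stop looks taller than the rail, so it may be a buffer. I'll compare numerically with the initial picture.

Run:
```python
from h import *
np.set_printoptions(precision=0,suppress=True,linewidth=220)
yaw=-0.19; X=np.array([np.cos(yaw),np.sin(yaw),0]);Y=np.array([-np.sin(yaw),np.cos(yaw),0]);S=np.array([501.,151.5,0])
c=env.camera("scene"); g=cv2.cvtColor(c["image"],cv2.COLOR_RGB2GRAY)
old=cv2.imread("pics/crop1.png",0); old=cv2.resize(old,(250,190),interpolation=cv2.INTER_AREA)
P=lambda dx,dy,z: proj(c,S+dx*X+dy*Y+[0,0,z])[0]
for a in [(-12,-5,75),(12,-5,75),(12,-14,75),(-12,-14,75),(12,-5,63),(12,-5,89),(-20,-5,93),(20,-5,93),(20,-5,63)]: print(a,P(*a).round(1))
u,v=P(12,-9,75).astype(int); x0,y0=u-9,v-16
print("x0,y0",x0,y0);print("now");print(g[y0:y0+24,x0:x0+20]);print("initial");print(old[y0-130:y0-106,x0-220:x0-200])
```

```text
(-12, -5, 75) [398. 187.]
(12, -5, 75) [401. 193.]
(12, -14, 75) [397. 193.]
(-12, -14, 75) [394. 187.]
(12, -5, 63) [400. 197.]
(12, -5, 89) [401. 189.]
(-20, -5, 93) [398. 179.]
(20, -5, 93) [402. 189.]
(20, -5, 63) [401. 199.]
x0,y0 389 177
now
[[129 121 115 114 115 115 116 115 115 115 115 115 115 115 115 115 115 115 115 114]
 [128 118 115 116 115 115 115 115 115 114 119 155 152 115 115 115 115 115 115 114]
 [129 118 115 115 115 115 116 115 125 203 245 246 244 189 115 116 115 116 115 115]
 [128 114  95  96  98 115 115 115 117 168 251 251 251 245 115 115 115 115 115 115]
 [124  55  45  44  50  83 115 115 115 133 233 251 251 250 188 115 114 115 115 115]
 [105  25  26  25  30  73 115 115 115 128 218 251 251 251 245 116 115 115 115 115]
 [ 96  25  26  26  26  49 115 116 116 119 156 232 251 251 250 189 115 115 115 116]
 [ 94  25  25  26  25  33  83 115 116 115 128 218 251 251 251 245 115 115 115 115]
 [ 75  25  26  25  25  26  48 115 115 116 117 168 251 251 251 250 189 115 115 115]
 [ 67  26  25  25  25  25  32  83 117 136 115 133 232 251 251 251 245 115 116 115]
 [ 40  25  25  25  25 
[... 2441 characters left out ...]
39 127 130 140 140 135 123 116 116]
 [253 253 253 251 250 248 248 246 240 239 232 218 128 131 137 138 138 131 117 116]
 [227 229 229 220 213 206 206 203 185 190 180 163 125 138 142 142 145 151 120 116]
 [172 179 181 179 178 178 178 178 174 177 174 155 125 140 143 143 146 159 135 116]
 [173 176 176 176 177 176 176 177 176 176 172 146 126 139 141 141 149 163 154 119]
 [165 174 172 173 172 167 168 168 168 168 166 154 129 140 143 144 151 163 161 134]
 [164 167 167 166 165 164 165 164 164 164 164 161 149 148 152 151 155 164 164 153]
 [165 165 165 165 164 165 165 164 164 164 164 164 162 160 162 162 162 164 164 160]
 [165 164 165 164 164 164 164 164 164 164 165 165 164 164 165 165 164 164 164 163]]
```

Run:
```python
from h import *
np.set_printoptions(precision=1,suppress=True,linewidth=200)
yaw=-0.19; B=np.array([[np.cos(yaw),np.sin(yaw)],[-np.sin(yaw),np.cos(yaw)]]);W=np.array([554.6,-69.1])
sc=env.camera("scene");tp=env.camera("top")
f=lambda c,uv,z:(B@(ray(c,uv,z)[:2]-W))
for z in(77,89): print("arm tip initial",z,[f(sc,(220+a/3,130+b/3),z) for a,b in((318,303),(365,294))])
for n,c in(("scene",sc),("top",tp)):
  for t in("switch_box","carriage_knob","carriage","window"):
    ds=env.cut_out(c,t)
    for d in ds[:2]:
      ys,xs=np.nonzero(d["mask"]); 
      b=cv2.boxPoints(cv2.minAreaRect(np.c_[xs,ys].astype(np.float32)))
      print(n,t,round(d["conf"],2),len(xs),"px",b.round(1).tolist(),"z93",[f(c,p,93 if t=="switch_box" else 80).round(0).tolist() for p in b])
  for t in("carriage","switch_box"): print(n,t,env.landmark_of(c,t)[:2])
im=sc["image"];
print("arm/box rows"); g=cv2.cvtColor(im,cv2.COLOR_RGB2GRAY); print(g[208:234:1,388:414])
```

```text
arm tip initial 77 [array([21.7,  0.8]), array([17.7, 36.8])]
arm tip initial 89 [array([33.9, -1.3]), array([30. , 34.1])]
scene switch_box 0.68 574 px [[394.20001220703125, 222.1999969482422], [424.1000061035156, 219.89999389648438], [425.70001220703125, 240.0], [395.70001220703125, 242.3000030517578]] z93 [[34.0, 151.0], [37.0, 219.0], [98.0, 202.0], [95.0, 137.0]]
scene carriage_knob 0.81 820 px [[369.79998779296875, 184.10000610351562], [389.0, 173.3000030517578], [412.8999938964844, 216.0], [393.70001220703125, 226.8000030517578]] z93 [[-122.0, 134.0], [-157.0, 192.0], [7.0, 204.0], [35.0, 151.0]]
scene carriage 0.74 123 px [[277.0, 241.0], [289.0, 241.0], [289.0, 252.0], [277.0, 252.0]] z93 [[39.0, -109.0], [43.0, -83.0], [75.0, -87.0], [71.0, -112.0]]
scene carriage 0.66 846 px [[368.8999938964844, 183.60000610351562], [389.0, 172.3000030517578], [413.79998779296875, 216.60000610351562], [393.70001220703125, 227.89999389648438]] z93 [[-125.0, 132.0], [-161.0, 194.0], [10.0, 205.0], [38.0, 150.0]]
scene window 0.66 10937 px [[262.0, 188.1999969482422], [419.20001220703125, 169.10000610351562], [430.5, 261.3999938964844], [273.29998779296875, 280.6000061035156]] z93 [[-148.0, -130.0], [-163.0, 274.0], [147.0, 198.0], [147.0, -126.0]]Traceback (most recent call last):
  File "<stdin>", line 14, in <module>
ValueError: it knows: bar, bar_end_left, bar_end_right, bay, carriage_knob, lens_cap, mirror_mount, parts_cup, post_stand, rail_stop, screwdriver, short_bar, switch_box, window
```

Run:
```python
from h import *
ov=cv2.imread("pics/ov.png",0)
for n,(x0,y0),r in(("scene",(365,160),0),("top",(238,172),296)):
  c=env.camera(n); s=8
  now=cv2.resize(cv2.cvtColor(c["image"],cv2.COLOR_RGB2GRAY)[y0:y0+37,x0:x0+50],None,fx=s,fy=s,interpolation=cv2.INTER_CUBIC)
  old=ov[r:r+296,400:]
  for nm,(a,b,w,h) in dict(knob=((150,90,70,130) if n=="scene" else (120,90,60,60)),edge=((60,160,110,120) if n=="scene" else (200,80,60,130)),stop=((255,140,90,100) if n=="scene" else (30,50,55,120))).items():
    res=cv2.matchTemplate(now,old[b:b+h,a:a+w],cv2.TM_CCOEFF_NORMED); _,v,_,p=cv2.minMaxLoc(res); print(n,nm,v,(p[0]-a)/8,(p[1]-b)/8)
  P=np.array([495.,114,110]);Y=np.array([.19,.98,0]); print("px per mm",proj(c,P+Y)[0]-proj(c,P)[0])
```

```text
scene knob 0.8495834469795227 0.375 0.25
scene edge 0.9154313206672668 0.0 0.25
scene stop 0.9960075616836548 0.0 0.0
px per mm [ 0.40617635 -0.04026289]
top knob 0.7307330965995789 -12.875 3.875
top edge 0.8431342840194702 -23.75 -6.625
top stop 0.9878380298614502 0.0 0.0
px per mm [-0.33454795 -0.0622654 ]
```

The arm tip (bay x about 25) clears the switch box (from x about 33), so nothing visible is blocking the carriage. I'll grip the knob, back it off a little and push again, to rule out a jam.

Call:
step_arm(steps=[[0, [0, 0, -0.04], 0], [0, [0, -0.006, -0.04], 0], [0, [0.03, -0.012, -0.04], 0], [0, [0.0435, -0.012, -0.04], 0], [0, [0.0435, -0.012, -0.04], 0], [0, [0.0435, -0.012, -0.01], 0], [0, [0.0435, -0.012, 0], 0], [-1, [0.0435, -0.012, 0], 0], [-1, [0.0435, -0.012, 0], 0], [-1, [0.0435, -0.012, 0], 0], [-1, [0.0435, -0.012, 0], 0]], newtons=30)

```text
time_s: 11.9
ee_pos: [494.3, 116.2, 173.4]
tool_rot: [[0.187, 0.982, 0.006], [0.982, -0.187, -0.001], [0.0, 0.006, -1.0]]
contact_force: [8.9, -1.7, -11.6]
opening: 13.2
gripper_force: 31.3
```

Call:
step_arm(steps=[[-1, [-0.007, 0, 0], 0], [-1, [-0.015, 0, 0], 0], [-1, [-0.02, 0, 0], 0], [-1, [-0.02, 0, 0], 0]])

```text
time_s: 12.3
ee_pos: [490.4, 96.1, 173.3]
tool_rot: [[0.188, 0.982, 0.005], [0.982, -0.188, -0.001], [-0.0, 0.006, -1.0]]
contact_force: [7.9, -3.1, -11.8]
opening: 12.8
gripper_force: 31.3
```

Call:
step_arm(steps=[[-1, [0.008, 0, 0], 0], [-1, [0.016, 0, 0], 0], [-1, [0.02, 0, 0], 0], [-1, [0.023, 0, 0], 0], [-1, [0.025, 0, 0], 0], [-1, [0.025, 0, 0], 0]])

```text
time_s: 12.9
ee_pos: [494.5, 117.1, 173.3]
tool_rot: [[0.186, 0.983, 0.002], [0.983, -0.186, -0.011], [-0.011, 0.004, -1.0]]
contact_force: [3.5, -23.5, -6.0]
opening: 12.9
gripper_force: 31.7
```

The hard stop repeats at the same place with the knob gripped, so this is the end of the rail's travel. I'll release the knob and go above the bar's visible end.

Call:
step_arm(steps=[[-1, [-0.002, 0, 0], 0], [0, [-0.003, 0, 0], 0], [0, [-0.003, 0, 0], 0], [0, [-0.003, 0, -0.04], 0], [0, [-0.003, 0, -0.085], 0], [0, [-0.043, 0.02, -0.085], -0.047], [0, [-0.085, 0.04, -0.085], -0.047], [0, [-0.13, 0.06, -0.085], -0.047], [0, [-0.172, 0.08, -0.06], -0.047], [0, [-0.215, 0.094, -0.03], -0.047], [0, [-0.215, 0.094, 0], -0.047], [0, [-0.215, 0.094, 0], -0.047]])

```text
time_s: 14.1
ee_pos: [542.9, -106.9, 168.7]
tool_rot: [[0.143, 0.99, -0.008], [0.99, -0.143, 0.004], [0.003, -0.008, -1.0]]
contact_force: [-1.4, 0.7, -0.4]
opening: 42.9
gripper_force: 0.0
```

Run:
```python
from h import *
np.set_printoptions(precision=2,suppress=True)
s=env.state();print(s["ee_pos"],s["contact_force"],s["opening"],s["time_s"],np.array(s["tool_rot"])[:,0])
for n in("scene","top"):
  c=env.camera(n)
  for t in("carriage_knob","rail_stop","bar","bar_end_right"):
    for d in env.landmark_of(c,t)[:4]:
      if 480<d["xyz"][0]<600 and -200<d["xyz"][1]<200: print(n,t,round(d["conf"],2),np.array(d["xyz"]))
```

```text
[ 542.89 -106.89  168.71] [-1.41  0.72 -0.43] 42.90347748916018 14.1 [0.14 0.99 0.  ]
scene carriage_knob 0.61 [497.4 112.7 113. ]
scene rail_stop 0.89 [502.  153.9  92.8]
scene bar 0.79 [555.9 -38.8   3.9]
scene bar_end_right 0.7 [ 544.  -130.7   12.4]
top carriage_knob 0.65 [496.3 115.1 114.8]
top rail_stop 0.69 [503.5 151.6  92. ]
```

Call:
step_arm(steps=[[0, [0, 0, 0.03], 0], [0, [0, 0, 0.06], 0], [0, [0, 0, 0.06], 0], [0, [0, 0, 0.06], 0]])

```text
time_s: 15.0
ee_pos: [545.4, -106.6, 113.0]
tool_rot: [[0.14, 0.99, -0.001], [0.99, -0.14, 0.0], [0.0, -0.001, -1.0]]
contact_force: [0.5, 0.1, 0.0]
opening: 42.3
gripper_force: 0.0
```

Call:
step_arm(steps=[[0, [-0.002, 0.001, 0.016], 0], [0, [-0.002, 0.001, 0.032], 0], [0, [-0.002, 0.001, 0.032], 0], [0, [-0.002, 0.001, 0.032], 0], [-1, [-0.002, 0.001, 0.032], 0], [-1, [-0.002, 0.001, 0.032], 0], [-1, [-0.002, 0.001, 0.032], 0], [-1, [-0.002, 0.001, 0.032], 0]], newtons=25)

```text
time_s: 15.8
ee_pos: [545.7, -108.8, 80.4]
tool_rot: [[0.14, 0.99, -0.001], [0.99, -0.14, 0.0], [0.0, -0.001, -1.0]]
contact_force: [-0.5, -0.8, -1.2]
opening: 15.2
gripper_force: 27.2
```

Call:
step_arm(steps=[[-1, [0, 0, -0.008], 0], [-1, [0, 0, -0.016], 0], [-1, [0, 0, -0.024], 0], [-1, [0, 0, -0.032], 0], [-1, [0, 0, -0.04], 0], [-1, [0, 0, -0.046], 0], [-1, [0, 0, -0.05], 0]])

```text
time_s: 16.5
ee_pos: [546.2, -108.9, 131.3]
tool_rot: [[0.14, 0.99, 0.0], [0.99, -0.14, -0.0], [-0.0, 0.0, -1.0]]
contact_force: [-0.5, 0.9, -3.0]
opening: 15.5
gripper_force: 26.7
```

Run:
```python
from h import *
np.set_printoptions(precision=2,suppress=True)
s=env.state();print(s["ee_pos"],s["contact_force"],s["torque"],s["opening"])
for n in("scene","top"):
  c=env.camera(n)
  for t in("bar","bar_end_right","bar_end_left"):
    for d in env.landmark_of(c,t)[:4]:
      if 480<d["xyz"][0]<600 and -200<d["xyz"][1]<200: print(n,t,round(d["conf"],2),np.array(d["xyz"]))
```

```text
[ 546.2  -108.86  131.34] [-0.49  0.94 -2.96] [-0.28 -0.08 -0.07] 15.486815564072254
scene bar 0.87 [552.9 -41.3  45.1]
scene bar_end_right 0.52 [556.8 -43.3  45. ]
scene bar_end_left 0.65 [497.6 112.8 115.4]
```

Call:
step_arm(steps=[[-1, [0, 0, -0.008], 0], [-1, [0, 0, -0.016], 0], [-1, [0, 0, -0.024], 0], [-1, [-0.003, 0, -0.03], 0], [-1, [-0.008, 0, -0.036], 0], [-1, [-0.014, 0, -0.042], 0], [-1, [-0.02, 0, -0.048], 0]])

```text
time_s: 17.6
ee_pos: [543.2, -129.4, 179.3]
tool_rot: [[0.141, 0.99, 0.0], [0.99, -0.141, -0.0], [-0.0, 0.0, -1.0]]
contact_force: [0.4, -0.7, -2.9]
opening: 15.3
gripper_force: 26.2
```

Run:
```python
from h import *
np.set_printoptions(precision=2,suppress=True)
s=env.state();print(s["ee_pos"],s["contact_force"],s["torque"],s["opening"])
for n in("scene","top"):
  c=env.camera(n)
  for t in("bar","bar_end_right","bar_end_left"):
    for d in env.landmark_of(c,t)[:4]:
      if 480<d["xyz"][0]<600 and -200<d["xyz"][1]<200: print(n,t,round(d["conf"],2),np.array(d["xyz"]))
  for d in env.cut_out(c,"bar"):
    ys,xs=np.nonzero(d["mask"])
    if 280<xs.mean()<360 and ys.mean()>150: print(n,"mask",len(xs),xs.min(),xs.max(),ys[xs.argmin()],ys[xs.argmax()])
```

```text
[ 543.23 -129.41  179.3 ] [ 0.4  -0.73 -2.88] [-0.24  0.07  0.05] 15.281547517181785
scene bar 0.9 [549.3 -75.4  74.1]
scene bar_end_right 0.71 [ 546.7 -150.7  122.5]
scene bar_end_left 0.77 [564.1   7.1  41.2]
scene mask 611 285 354 211 230
top bar 0.56 [545.3 -75.1  74.8]
top bar_end_left 0.43 [562.   12.9  42.1]
top mask 65 298 335 169 172
```

Call:
step_arm(steps=[[-1, [-0.008, 0, -0.002], 0], [-1, [-0.016, 0, -0.005], 0], [-1, [-0.024, 0, -0.009], 0], [-1, [-0.032, 0, -0.013], 0], [-1, [-0.036, 0, -0.02], 0], [-1, [-0.036, 0, -0.03], 0], [-1, [-0.036, 0, -0.045], 0], [-1, [-0.036, 0, -0.06], 0]])

```text
time_s: 18.9
ee_pos: [538.4, -164.2, 240.4]
tool_rot: [[0.14, 0.99, 0.001], [0.99, -0.14, -0.0], [-0.0, 0.001, -1.0]]
contact_force: [-0.0, 0.1, -1.7]
opening: 15.3
gripper_force: 26.3
```

Run:
```python
from h import *
np.set_printoptions(precision=2,suppress=True)
s=env.state();print(s["ee_pos"],s["contact_force"],s["torque"],s["opening"])
for n in("scene","top"):
  c=env.camera(n)
  for t in("bar","bar_end_right","bar_end_left"):
    for d in env.landmark_of(c,t)[:4]:
      if 480<d["xyz"][0]<600 and -230<d["xyz"][1]<200: print(n,t,round(d["conf"],2),np.array(d["xyz"]))
```

```text
[ 538.42 -164.17  240.35] [-0.01  0.06 -1.69] [-0.12 -0.07 -0.02] 15.308856346518809
scene bar 0.69 [ 546. -109.  133.]
scene bar_end_right 0.82 [ 536.9 -187.9  182.2]
scene bar_end_left 0.88 [558.1 -28.3 101.3]
top bar 0.62 [ 541.7 -107.5  134.8]
top bar_end_left 0.52 [556.  -25.6 103.4]
```

Call:
step_arm(steps=[[-1, [0, 0, -0.015], 0], [-1, [0, 0, -0.03], 0], [-1, [0, 0, -0.05], 0], [-1, [0, 0, -0.07], 0], [-1, [0, 0, -0.085], 0], [-1, [0, 0, -0.095], 0], [-1, [0, 0, -0.1], 0], [-1, [0, 0, -0.1], 0], [-1, [0, 0, -0.1], 0], [-1, [0, 0, -0.1], 0], [-1, [0, 0, -0.1], 0]], newtons=50)

```text
time_s: 20.4
ee_pos: [538.0, -164.2, 337.9]
tool_rot: [[0.141, 0.99, -0.001], [0.99, -0.141, 0.001], [0.001, -0.002, -1.0]]
contact_force: [-0.1, 0.1, -1.5]
opening: 14.7
gripper_force: 54.6
```

Run:
```python
from h import *
np.set_printoptions(precision=2,suppress=True)
s=env.state();print(s["ee_pos"],s["contact_force"],s["torque"],s["opening"],s["gripper_force"],np.abs(s["qd"]).max())
for n in("scene","top"):
  c=env.camera(n)
  if n=="scene": save(c,"end.png",s=1.25)
  for t in("bar","bar_end_right","bar_end_left","carriage_knob","rail_stop","switch_box","lens_cap"):
    for d in env.landmark_of(c,t)[:3]:
      if 480<d["xyz"][0]<660 and -230<d["xyz"][1]<200: print(n,t,round(d["conf"],2),np.array(d["xyz"]))
```

```text
[ 538.02 -164.19  337.85] [-0.06  0.08 -1.49] [-0.07  0.05  0.01] 14.668742534618952 54.59888935089111 0.005749798959240281
scene bar 0.88 [ 545.7 -109.6  232.3]
scene bar_end_right 0.77 [ 539.9 -184.6  278.7]
scene bar_end_left 0.86 [556.9 -28.8 199.6]
scene carriage_knob 0.6 [496.  111.7 115.3]
scene rail_stop 0.77 [499.8 153.1  92. ]
scene switch_box 0.64 [639.1 100.2  65.5]
scene lens_cap 0.51 [ 583.1 -170.7   62.3]
top carriage_knob 0.74 [495.5 113.1 114.4]
top rail_stop 0.79 [501.2 153.5  93.7]
top switch_box 0.64 [640.9 104.7  57. ]
```

View pics/end.png

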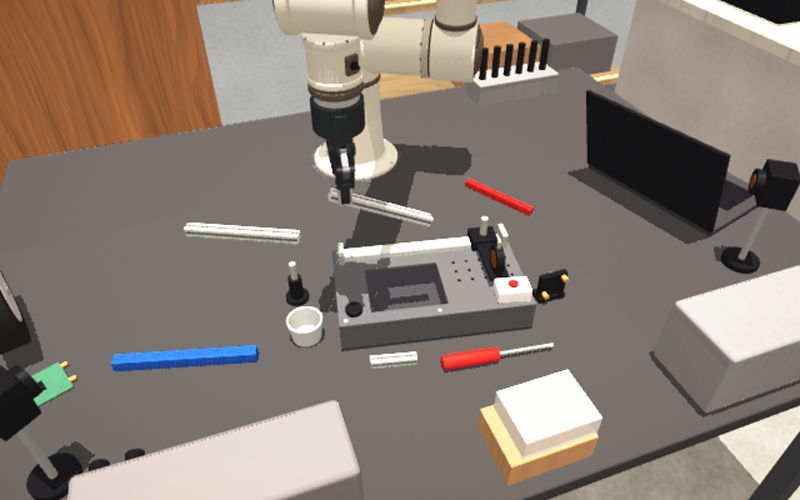

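The last picture shows the bar held slantwise, well clear of the deck, from (335,195) to (430,218). The carriage is at the left end near (483,238), and the other things are where they were.

```bash
python3 -c "
from bench import env
print(env.finish_job())"
```

```text
the job is handed in; nothing more can be done
None
```

The job is handed in: the bar is out and held at rest in the gripper, its lowest point about 12 cm above the deck; the carriage is at a repeatable hard limit on the left with the window clear, but the cameras showed about 8 mm between its block and the end stop, I found no cause, and one push on the knob reached 57 N, so I can't confirm it is fully against the stop.

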